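# Feed the tube rack down the loading lane

### The arm

A 6-joint arm with a two-finger parallel gripper is mounted at the origin on a cart in front of the work surface, level with it; the furniture and walls round the work are solid. World frame = base frame: x ahead of the robot, y to its left, z up, the work surface at z = 0. Lengths are in m, angles in rad, forces in N, time in s.
With the tool pointing down it reaches from about 0.375 to 0.975 m from the base axis. Payload 3.8 kg.
Tool frame: the origin (TCP) lies midway between the tips of the shut fingers; the grasp point (between the pads) lies 19 mm behind it; z points along the fingers, y is the line along which they close (so a half turn about z gives the same grasp; the last joint's range is limited). The gripper opens to 88 mm and grips with 3 to 60 N. Pads are 18 mm wide; open, the fingers measure 123 mm over their backs; the gripper's body (75 mm by 187 mm) begins 45 mm behind the grasp point.
Start: joints at [-1.323, 0.264, 1.604, -0, 1.274, -0.037], TCP at [0.19, -0.648, 0.239] pointing down, gripper open.
Joint ranges: [-2.63, 2.63], [-0.94, 2.18], [0.31, 2.57], [-1.31, 4.45], [0, 2.66], [-2.55, 2.55]. Speed limits (rad/s): [2.57, 2.57, 3.14, 3.14, 3.14, 3.14].

### API

Orientations are given as a rotation vector (axis times angle).
In Python, from cell import manip, inverse_kinematics, cams, order gives the robot as it stands. Calls block until the motion is done:
- manip.move_pose(position, orientation): joint-space move of the TCP to a pose.
- manip.move_linear(position, rate=0.15, rot=None): straight line of the TCP; rot=None keeps the orientation; rate is the mean speed in m/s.
- manip.set_joints(angles): joint-space move.
- manip.set_gripper(opening, force=None): finger opening in m; force is the grip in N (None keeps the last); returns when the fingers have stopped.
- manip.dwell(seconds).
- inverse_kinematics(position, orientation): joint angles nearest the present ones, or None.
- manip.state(): the state.
- cams.capture(name): name is "side" or "top" or "wrist"; returns a dict with "image" (384x512x3 uint8, blue, green, red), "z_map" (384x512 float32, m along the optical axis (not along the pixel's ray), 0 where there is no reading), "intrinsics" (3x3 intrinsics, pixels), "position" and "orientation" of the camera in the world; the wrist camera has in their place "T_tool_cam" (4x4, takes a point from camera to tool coordinates, whose origin is the TCP and whose axes are the flange's). Camera axes: x right, y down, z forward; pixel columns grow to the right and rows downward; lengths in m; the calibration is good to about 2 mm. A picture is of the moment at which its call begins: read the wrist's pose just before it.
A pose or a line that the arm cannot do raises manip.IKError and nothing moves.
- order.close_job(): hands the job in; it is judged then, once.
The state is a dict: "clock": time; "joint_pos": joint angles; "joint_velocities": joint speeds; "tau": joint torques, N m; "tool_pos": TCP position; "tcp_rot": TCP orientation; "contact_force": force on the tool from outside, world axes, zero at the start; "moment": the same for the moment, N m; "gripper_width": finger opening in m; "grasp_force": force on a finger pad.
Only numpy, scipy, OpenCV 4.12 (cv2) and the standard library are available. Lean on these libraries where they do the work, as an engineer would, in place of code of your own. Each camera call takes 0.05 s, during which the arm holds its last target. There are 200 camera calls.

### The job

Push the empty orange tube rack with the fingertips lengthwise into the loading lane between the two aluminium guide rails and on down the lane until its front end meets the end stop. It may start crooked and off to one side, so line it up first; neither the rack nor the robot may touch either rail. Only push the rack along the worktop, do not lift or tip it, leave the three small bottles beside the lane alone, and finish clear of everything.

Things in the scene. Friction and masses are not known exactly. Their poses are not given: they have to be found in the camera images.
- rack: Empty orange tube rack, loose, 0.1-0.2 kg, 60 mm high. Origin: centre of its underside; y along its length, +y end towards the lane. Base (9 mm thick) and top plate (55-58 mm up) are 72 mm wide in x, 130 in y; end plates 60 mm wide, 60 high, outer faces at y = +-67 mm. Long sides are open between base and top plate: bear on both with upright fingers. Slides at about 1 N, stays where left.
- lane: Fixed loading lane, floored by the worktop. Origin: on the worktop, mid-face of the end stop; y is the feed direction (mouth to stop), x across, z up. Stop: aluminium bar 128 mm wide, 32 high, two black rubber buffers with faces at y = 0, small black sensor box behind. Rails run from the stop to the mouth at y = -170 mm. Rack is home with its origin at x = 0, y = -67 mm here.
- rail_left: Fixed aluminium guide rail with a round blue nose at the mouth, on the lane's -x side; its origin and axes are those of the lane. 12 mm wide, 18 mm high, from y = -170 mm to 0; its inner face is at x = -46 mm, so the lane is 92 mm wide. Screwed-down tabs 4 mm high reach out to x = -74 mm.
- rail_right: The same rail mirrored on the lane's +x side, inner face at x = +46 mm, tabs out to x = +74 mm; origin and axes those of the lane.
- amber_vial: Amber vial with a black cap, 33 mm across and 60 mm high, standing loose beside the lane on its -x side. Origin: centre of its underside. Leave alone.
- dropper_bottle: Small white bottle with a green cap, 30 mm across and 66 mm high, standing loose beside the lane on its +x side. Origin: centre of its underside. Leave alone.
- white_bottle: White plastic bottle, 47 mm across and 88 mm high, standing loose beside the lane on its +x side near the stop. Origin: centre of its underside. Leave alone.

How it is judged:
At the end, for the whole second after the job is handed in: The rack stands flat on the worktop between the rails, at rest, its front end within 8 mm of the end stop, within 12 mm of the centre line and 0.15 rad of the lane's direction (touching no rail) (y of rack in the frame of lane between -0.075 and -0.062 m and x of rack in the frame of lane between -0.012 and 0.012 m and angle between the y axis of rack and the y axis of lane, either way round below 0.15 rad and angle between rack's own z axis and vertical below 0.05 rad and height (world z) of rack below 0.004 m and linear speed of rack below 0.01 m/s).
It fails at once if the rack touches a guide rail (contact force between rack and rail_left above 0.1 N or contact force between rack and rail_right above 0.1 N).
It fails at once if the robot touches a guide rail (contact force between any of the fingers, the arm and rail_left above 0.1 N or contact force between any of the fingers, the arm and rail_right above 0.1 N).
It fails at once if the rack is lifted or tipped (height (world z) of rack above 0.006 m or angle between rack's own z axis and vertical above 0.12 rad).
It fails at once if a bottle beside the lane is disturbed (distance of any of amber_vial, dropper_bottle, white_bottle from where it was at the start of the episode above 0.01 m or angle between any of amber_vial, dropper_bottle, white_bottle's own z axis and vertical above 0.3 rad).
It also fails if it takes over 72 s, if anything falls off the work surface, if the arm or the gripper's body presses on something with over 40 N, if the wrist force passes 120 N, or if a joint passes its speed limit or range.

## Working session

There is one attempt and no reset: what is moved stays moved. The work goes in short steps, each a Python script; the robot and the scene stay as the last script left them, time stands still between calls to the robot, and variables do not carry over. Pictures are saved under pics/ and viewed, at most 10 in all, crops included, and the job is handed in when it is done.

```bash
ls; mkdir -p pics
cat > h.py <<'E'
import numpy as np, cv2
from scipy.spatial.transform import Rotation as R
from cell import manip, inverse_kinematics, cams, order
def Rm(o):
    o=np.array(o,float)
    if o.shape==(3,3): return o
    return R.from_rotvec(o).as_matrix() if o.size==3 else R.from_quat(o).as_matrix()
def cloud(c):
    z=c["z_map"].astype(float);K=np.array(c["intrinsics"]);v,u=np.mgrid[:z.shape[0],:z.shape[1]]
    p=np.dstack([(u-K[0,2])/K[0,0]*z,(v-K[1,2])/K[1,1]*z,z])
    w=p@Rm(c["orientation"]).T+np.array(c["position"]); w[z==0]=np.nan
    return w
E
python3 - <<'E'
from h import *
for n in ["top","side"]:
    c=cams.capture(n); cv2.imwrite(f"pics/{n}0.png",c["image"]); print(n,c["position"],c["orientation"],c["intrinsics"])
    np.save(n+"_cloud.npy",cloud(c)); np.save(n+"_img.npy",c["image"])
print(manip.state())
E
```

```text
pics
top [0.48082848 0.06345284 0.89556115] [-2.17348773  2.18048583 -0.1137622 ] [[352.28829659   0.         254.04511149]
 [  0.         352.28829659 191.01552073]
 [  0.           0.           1.        ]]
side [0.49976482 0.74017741 0.54988933] [-0.16876702  2.76519135 -1.40654896] [[353.30993954   0.         257.63359887]
 [  0.         353.30993954 194.08614555]
 [  0.           0.           1.        ]]
{'clock': 0.1, 'joint_pos': array([-1.32289953e+00,  2.64674580e-01,  1.60522169e+00, -4.86229219e-05,
        1.27372755e+00, -3.69010684e-02]), 'joint_velocities': array([ 0.00115973, -0.00211911, -0.00267742,  0.00034167,  0.00090587,
       -0.00133596]), 'tau': array([-3.09966463e-04, -5.03622866e+01, -3.58072579e+01,  7.30668101e-02,
        2.33492424e-02, -5.90849822e-05]), 'tool_pos': array([ 0.18947412, -0.64718869,  0.23752321]), 'tcp_rot': array([-3.10779689e+00, -4.45585309e-01,  4.08313066e-04]), 'contact_force': array([0.31576221, 0.03512237, 0.32133249]), 'moment': array([-0.03706324, -0.01334535,  0.0047944 ]), 'grasp_force': 0.0, 'gripper_width': 0.08790511155866483}
```

View pics/top0.png

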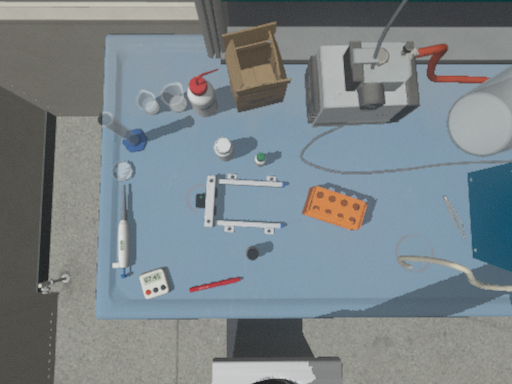

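The top view shows the orange rack at about (336,208), skewed. The lane lies left of it, with rails along rows ~183 and ~224 (columns 217–282) and the stop at column ~210. The amber vial is at (252,253), the dropper at (260,158) and the white bottle at (223,148).

```bash
cat >> h.py <<'E'
def plane(c,uv,h):
    K=np.array(c["intrinsics"]);uv=np.atleast_2d(uv).astype(float)
    d=np.c_[(uv[:,0]-K[0,2])/K[0,0],(uv[:,1]-K[1,2])/K[1,1],np.ones(len(uv))]@Rm(c["orientation"]).T
    p=np.array(c["position"]); return (p+d*((h-p[2])/d[:,2])[:,None])
def orange(img):
    hsv=cv2.cvtColor(img,cv2.COLOR_BGR2HSV)
    return cv2.inRange(hsv,(4,150,90),(18,255,255))>0
def rack(c):
    """rect of the top plate (z~.058) in world xy: centre, long-axis angle, sizes"""
    w=cloud(c);m=orange(c["image"])&(w[...,2]>.045)&(w[...,2]<.07)
    n,l,s,_=cv2.connectedComponentsWithStats(m.astype(np.uint8)); k=1+np.argmax(s[1:,4])
    uv=np.argwhere(l==k)[:,::-1]; P=plane(c,uv,.058)[:,:2]
    (cx,cy),(a,b),t=cv2.minAreaRect(P.astype(np.float32)*1000)
    if a<b: t+=90;a,b=b,a
    t=(t)%180
    return np.array([cx,cy])/1000,np.deg2rad(t-90),(a,b),np.nanmedian(w[l==k][:,2])
E
python3 - <<'E'
from h import *
c=cams.capture("top"); w=cloud(c); print("rack xy, yaw(from +y), size, z",rack(c))
print("floor z",np.nanmedian(w[150:250,380:400,2]))
img=c["image"]; z=w[...,2]
bright=(img.min(2)>140)
def rect(m,h,name):
    n,l,s,_=cv2.connectedComponentsWithStats(m.astype(np.uint8))
    for k in range(1,n):
        if s[k,4]<25: continue
        uv=np.argwhere(l==k)[:,::-1];P=plane(c,uv,h)[:,:2]*1000
        r=cv2.minAreaRect(P.astype(np.float32)); print(name,s[k],np.round(r[0],1),np.round(r[1],1),round(r[2],1),"z",np.nanmedian(z[l==k]))
roi=np.zeros(z.shape,bool);roi[125:275,185:300]=1
rect(roi&(z>.010)&(z<.0235),.018,"rail")
rect(roi&(z>.0245)&(z<.042),.032,"stop")
rect(roi&(z>.05)&(z<.1),.07,"bott")
x=img[125:275,185:385]; cv2.imwrite("pics/top_crop.png",cv2.resize(x,None,fx=4,fy=4,interpolation=cv2.INTER_CUBIC))
E
```

```text
rack xy, yaw(from +y), size, z (array([ 0.51889655, -0.13983847]), np.float64(-0.3256601265264865), (120.72175598144531, 69.88671112060547), np.float64(0.05676514411320388))
floor z -0.0008577761807234685
rail [218 179  68   9 331] [584.6  61.6] [168.5  12.7] 86.8 z 0.016591780462923533
rail [216 221  68   8 327] [481.6  66.8] [166.7  11.8] 86.8 z 0.01674572234272853
stop [255 156  12  10  58] [639.4  39. ] [27.4 22.6] 89.9 z 0.034038508520950195
stop [196 176  22  52 567] [539.  173.5] [ 49.7 126.4] 86.0 z 0.030448148548673837
stop [246 247  14  13  47] [412.5  59.6] [31.5 28.7] 89.7 z 0.029388604585658618
bott [214 138  20  20 317] [664. 128.] [45.3 46. ] 89.9 z 0.08328706337240122
bott [257 153   9   9  62] [640.8  38.9] [19.  19.3] 89.9 z 0.06408445889996539
bott [248 249  10  11  90] [413.2  59.8] [20.8 22.9] 89.7 z 0.058989023364786175
```

View pics/top_crop.png

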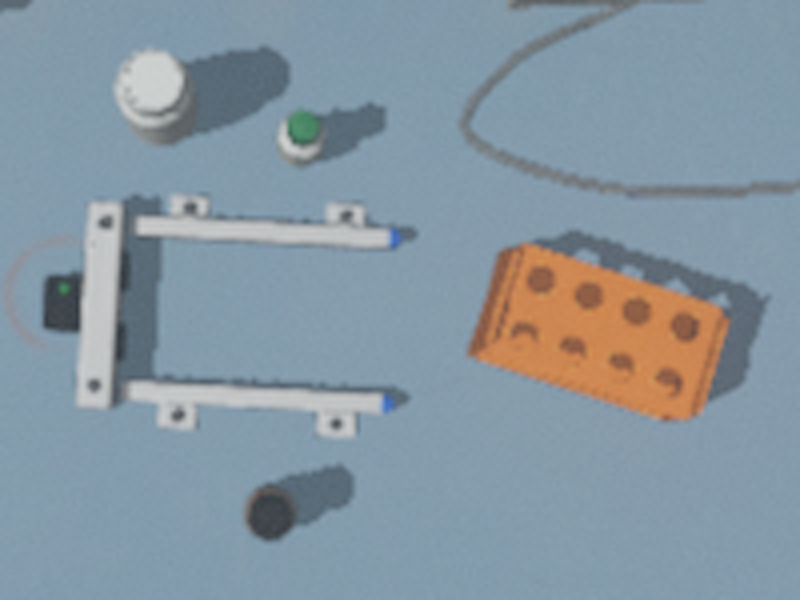

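Checks against the given sizes hold: rails 168×12 mm, 103 mm apart, with the stop face agreeing. The lane origin is about (0.538, 0.149) with yaw about -0.056. The rack is almost on the axis but turned about -0.27 rad from it. I'll straddle it lightly, turn it square to the lane outside the mouth, then push from behind.

```bash
cat >> h.py <<'E'
PSI=-0.056; O=np.array([.5378,.1491])
LX=np.array([np.cos(PSI),np.sin(PSI)]);LY=np.array([-np.sin(PSI),np.cos(PSI)])
def lane(x,y): return O+x*LX+y*LY
def tolane(p): d=np.array(p)[:2]-O; return np.array([d@LX,d@LY])
def rot(th):
    y=np.array([np.cos(th),np.sin(th),0]);z=np.array([0,0,-1.]);return R.from_matrix(np.c_[np.cross(y,z),y,z]).as_rotvec()
def st(t=""):
    s=manip.state();print(t,round(s["clock"],1),"lane",tolane(s["tool_pos"]).round(4),"z",s["tool_pos"][2].round(4),"F",np.round(s["contact_force"],1),"w",round(s["gripper_width"],4),"g",round(s["grasp_force"],1))
E
python3 - <<'E'
from h import *
c=[.5189,-.1398];th=-.326
manip.move_pose([*c,.16],rot(th)); st("above")
w=cams.capture("wrist"); cv2.imwrite("pics/w1.png",w["image"])
E
```

```text
above 2.3 lane [-0.0025 -0.2904] z 0.1602 F [0.4 0.  0.4] w 0.0881 g 0.0
```

View pics/w1.png

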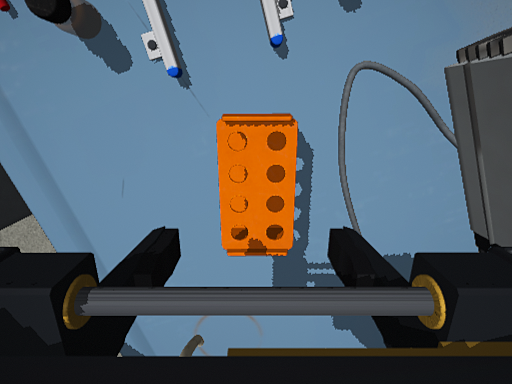

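The wrist view shows the rack upright at (257,185), about square to the fingers, with the blue noses at (174,72) and (277,41). I'll fit the rack and noses numerically from this view.

```bash
cat >> h.py <<'E'
def wrist():
    s=manip.state();c=cams.capture("wrist");T=np.eye(4);T[:3,:3]=Rm(s["tcp_rot"]);T[:3,3]=s["tool_pos"]
    T=T@np.array(c["T_tool_cam"]);c["orientation"]=T[:3,:3];c["position"]=T[:3,3];return c
def noses(c):
    hsv=cv2.cvtColor(c["image"],cv2.COLOR_BGR2HSV);m=cv2.inRange(hsv,(108,190,90),(125,255,255))
    w=cloud(c);m[(w[...,2]>.03)|(w[...,2]<.002)]=0
    n,l,s,ce=cv2.connectedComponentsWithStats(m)
    return [(s[k,4],plane(c,ce[k],.012)[0][:2].round(4)) for k in range(1,n) if s[k,4]>15]
E
python3 - <<'E'
from h import *
c=wrist(); r=rack(c); print("wrist rack",r,"lane",tolane(r[0]))
w=cloud(c);print("floor",np.nanmedian(w[100:200,150:190,2]))
for a,p in noses(c): print(a,p,tolane(p))
E
```

```text
wrist rack (array([ 0.52174133, -0.14158675]), np.float64(-0.3229013579532734), (137.72085571289062, 71.16413879394531), np.float64(0.05719588305445353)) lane [ 2.36457333e-04 -2.91129884e-01]
floor -0.0005953379639861978
90 [ 0.5839 -0.0186] [ 0.05541403 -0.16485686]
74 [ 0.4785 -0.0126] [-0.05015657 -0.16476559]
```

```bash
sed -i 's/^PSI=.*/PSI=-0.056; O=np.array([.5395,.1491])/' h.py
python3 - <<'E'
from h import *
c=[.5215,-.1412];th=-.323
manip.move_linear([*c,.16],rot=rot(th)); 
manip.move_linear([*c,.007],rate=.08); st("down")
manip.set_gripper(.073,force=3); st("closed")
p=lane(0,-.292)
manip.move_linear([*p,.007],rate=.01,rot=rot(PSI)); st("turned")
manip.set_gripper(.087); st("open")
manip.move_linear([*p,.16],rate=.12)
c=wrist(); r=rack(c); print("wrist rack",r,"lane",tolane(r[0]),r[1]-PSI)
for a,q in noses(c): print(a,q,tolane(q))
c=cams.capture("side");cv2.imwrite("pics/s1.png",c["image"])
E
```

```text
down 4.8 lane [-0.0013 -0.2909] z 0.0075 F [-0.4 -0.2  0.5] w 0.0884 g 0.0
closed 5.2 lane [-0.0017 -0.2909] z 0.007 F [-1.1  0.6  0.1] w 0.0733 g 0.0
turned 5.6 lane [ 1.00e-04 -2.92e-01] z 0.007 F [ 0.3  0.3 -0. ] w 0.0728 g 0.1
open 6.0 lane [-0.    -0.292] z 0.007 F [ 0.1  0.6 -0.1] w 0.0872 g 0.0
wrist rack (array([ 0.52315149, -0.14286603]), np.float64(-0.11482978040787307), (138.086181640625, 71.15589904785156), np.float64(0.057185516302456066)) lane [ 1.86702717e-05 -2.92423383e-01] -0.058829780407873074
91 [ 0.584  -0.0184] [ 0.05380534 -0.16474673]
84 [ 0.4789 -0.0127] [-0.05144894 -0.16493819]
```

Run:
```python
from h import *
p=lane(0,-.292);q=lane(.001,-.292)
manip.move_linear([*p,.16],rot=rot(PSI-.055))
manip.move_linear([*p,.007],rate=.08); manip.set_gripper(.073,force=3)
manip.move_linear([*q,.007],rate=.002,rot=rot(PSI+.053)); st("turned")
manip.set_gripper(.087)
manip.move_linear([*q,.16],rate=.12,)
manip.move_linear([*q,.161],rot=rot(PSI))
c=wrist(); r=rack(c); print("wrist rack",r,"lane",tolane(r[0]),r[1]-PSI)
ns=noses(c); print(ns, "mid",tolane((ns[0][1]+ns[1][1])/2))
b=lane(.001,-.41)
manip.set_gripper(.024); manip.move_linear([*b,.16]); manip.move_linear([*b,.024],rate=.1); st("behind")
m=lane(.001,-.36-.009+.035)
manip.move_linear([*m,.024],rate=.03); st("pushed35")
c=cams.capture("top"); r=rack(c); print("top rack",r,tolane(r[0]),r[1]-PSI)
cv2.imwrite("pics/t2.png",cv2.resize(c["image"][125:275,185:385],None,fx=4,fy=4))
```

```text
turned 10.7 lane [ 0.0009 -0.292 ] z 0.0069 F [-0.1 -0.7 -0.5] w 0.0729 g 0.3
wrist rack (array([ 0.5240105 , -0.14322661]), np.float64(-0.06595704597939295), (138.0518035888672, 71.18537139892578), np.float64(0.05716179314015683)) lane [ 0.00089651 -0.29273532] -0.009957045979392946
[(np.int32(84), array([ 0.4789, -0.0125])), (np.int32(86), array([ 0.584 , -0.0186]))] mid [ 0.0011782  -0.16484246]
behind 16.3 lane [ 0.0017 -0.4103] z 0.0248 F [ 0.   0.5 -0.1] w 0.024 g 0.0
pushed35 19.0 lane [ 0.0011 -0.3341] z 0.024 F [-0.3 -0.4  0.3] w 0.0239 g 0.4
top rack (array([ 0.52377466, -0.10753313]), np.float64(-0.05557111720224743), (117.00647735595703, 68.2282485961914), np.float64(0.05678260756114206)) [-0.00133675 -0.257111  ] 0.0004288827977525708
```

View pics/t2.png

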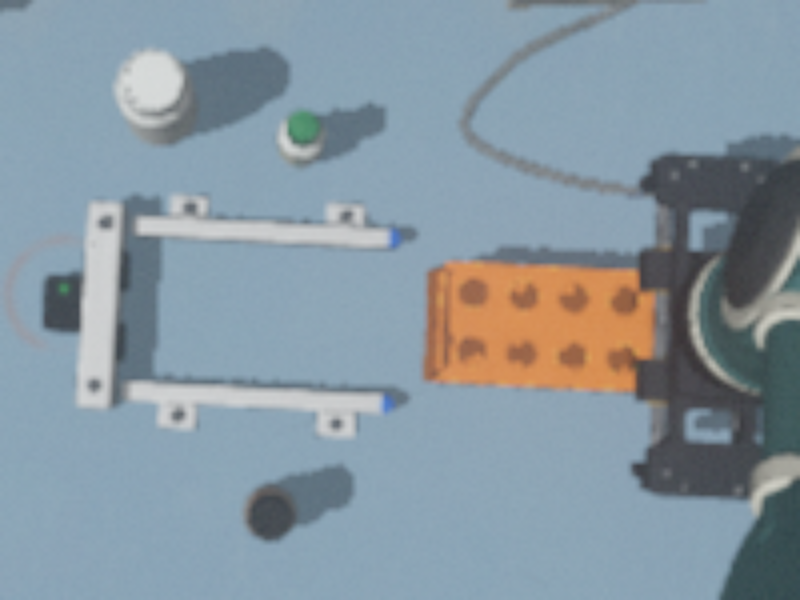

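The view shows the rack square and centred in front of the mouth: its edges are at rows 262–385 and the rails' inner faces at about 245 and 385 at crop scale, tapering with height parallax. I'll push on in steps and check the drift.

Run:
```python
from h import *
for y in (-.29,-.24,-.19):
    manip.move_linear([*lane(.001,y),.024],rate=.03); st("push")
    c=cams.capture("top"); r=rack(c); print("top rack",tolane(r[0])+[.0017,0],r[1]-PSI,r[2])
cv2.imwrite("pics/t3.png",cv2.resize(c["image"][125:275,185:385],None,fx=4,fy=4))
```

```text
push 20.7 lane [ 0.0009 -0.29  ] z 0.0239 F [-0.2 -0.8 -0.1] w 0.0239 g 0.2
top rack [ 0.0004093  -0.21723985] 0.0027138750130405523 (104.7183837890625, 68.13898468017578)
push 22.5 lane [ 0.0011 -0.24  ] z 0.0241 F [0.3 0.4 0.4] w 0.0237 g 0.0
top rack [ 0.00040488 -0.16167734] 9.745240009220724e-05 (108.11714172363281, 68.31896209716797)
push 24.4 lane [ 0.001 -0.19 ] z 0.024 F [0.8 0.2 1.4] w 0.0242 g 0.4
top rack [ 0.00039164 -0.10363349] 9.731924203770087e-05 (97.36985778808594, 68.30397033691406)
```

View pics/t3.png

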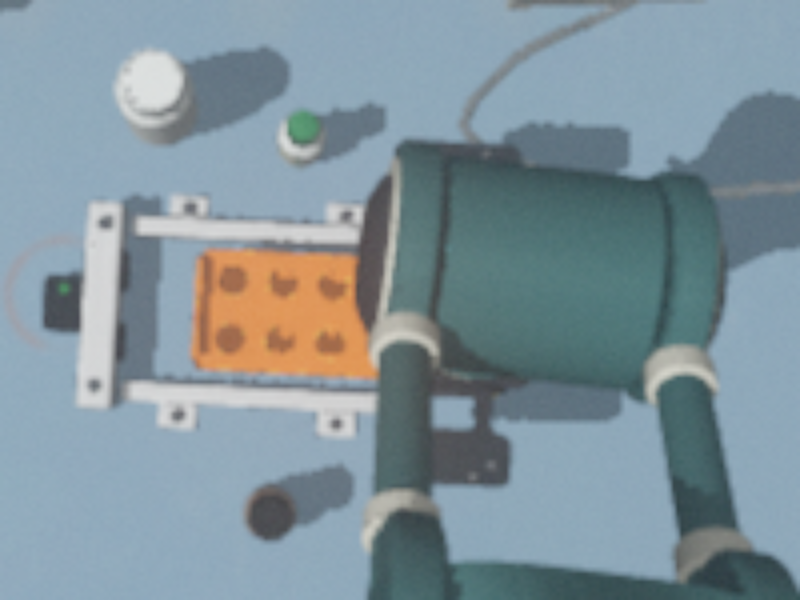

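The rack is centred between the rails, front end about 30 mm short of the stop. Next I'll make the final approach in small steps and stop on force.

Run:
```python
from h import *
manip.move_linear([*lane(.001,-.155),.024],rate=.03); st("push")
f0=np.mean([manip.state()["contact_force"][:2]@LY for _ in range(3)])
y=-.155
while y<-.136:
    y+=.0015; manip.move_linear([*lane(.001,y),.024],rate=.015); manip.dwell(.1)
    f=manip.state()["contact_force"][:2]@LY; print(round(y,4),round(f,2),end="; ")
    if f<-4: break
st("end")
c=cams.capture("side");cv2.imwrite("pics/s3.png",cv2.resize(c["image"],(768,576)))
c=cams.capture("top");w=cloud(c);m=orange(c["image"])&(w[...,2]>.045)
P=plane(c,np.argwhere(m)[:,::-1],.058)[:,:2];L=(P-O)@np.c_[LX,LY];print("front y",np.percentile(L[:,1],99.5))
```

```text
push 25.8 lane [ 0.0009 -0.1549] z 0.0239 F [ 0.1 -1.1  0. ] w 0.0242 g 0.0
-0.1535 -0.36; -0.152 0.27; -0.1505 -0.37; -0.149 -0.18; -0.1475 -0.29; -0.146 -0.17; -0.1445 -5.54; end 28.2 lane [ 0.001  -0.1452] z 0.024 F [-2.  -5.4  1.5] w 0.0244 g 2.6
front y -0.008998359786794809
```

View pics/s3.png

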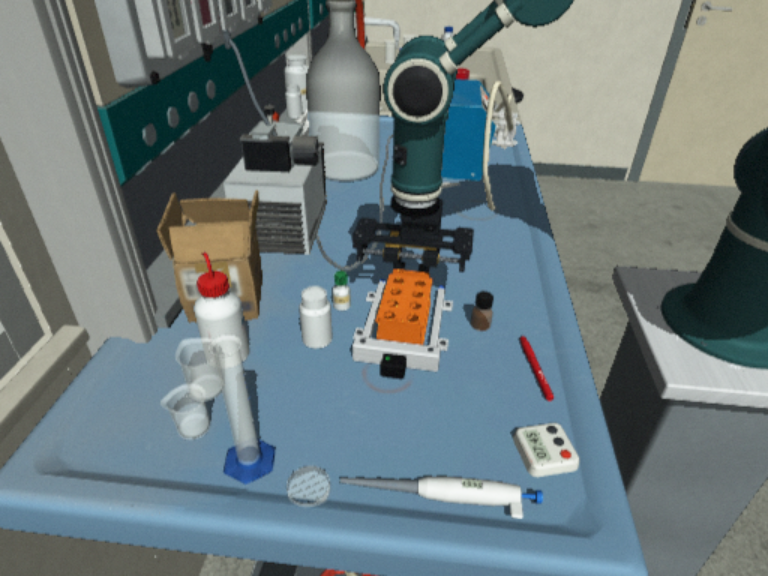

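The side view shows the rack lying between the rails against the stop at about (395,345), bottles upright. The 5 N contact came within 2 mm of where it was predicted. I'll back off, retreat and check.

Run:
```python
from h import *
manip.move_linear([*lane(.001,-.20),.024],rate=.05); manip.move_linear([*lane(.001,-.26),.16],rate=.12)
manip.move_linear([*lane(.001,-.26),.25],rate=.2); 
c=wrist(); r=rack(c); print("wrist rack",tolane(r[0]),r[1]-PSI,r[2:])
manip.set_joints([-1.323,.264,1.604,0,1.274,-.037]); st("home")
c=cams.capture("top"); r=rack(c); print("top rack",tolane(r[0])+[.0017,0],r[1]-PSI,r[2])
cv2.imwrite("pics/t4.png",cv2.resize(c["image"][125:275,185:385],None,fx=4,fy=4))
```

```text
wrist rack [ 0.0003565  -0.10527492] 1.57039683333558 ((71.47076416015625, 54.39125442504883), np.float64(0.05711835928818226))
home 33.9 lane [-0.3037 -0.8146] z 0.2388 F [0.8 1.2 0.3] w 0.0242 g 0.0
top rack [ 0.00025479 -0.06537644] 9.705292592869508e-05 (131.169677734375, 68.28611755371094)
```

View pics/t4.png

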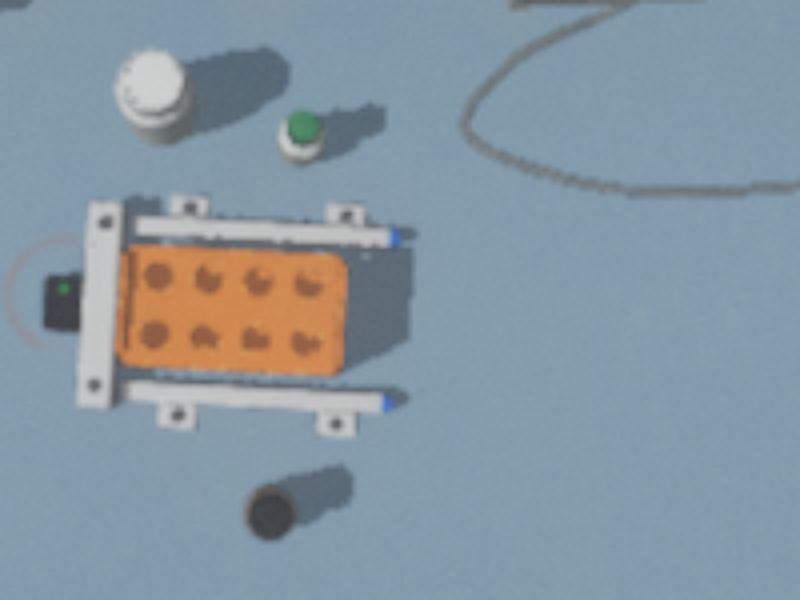

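The rack is home: front at column ~120 against the stop, centred between the rails, with the bottles where they were. Handing in.

```bash
python3 -c "
from h import *
print(order.close_job())"
```

```text
the job is handed in; nothing more can be done
None
```

The rack is against the end stop, measured within 1 mm of the lane's centre line and in line with it. I saw no contact with the rails or bottles, the arm is clear, and the job is handed in; no verdict was returned.

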